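Load the filter cube and pin its retaining frame on the filter-change jig

TASK

Get the fluorescence filter cube ready for its filter change: it lies with the wrong port up, so roll it over until the glass port that now faces sideways looks straight up, and set it down in the nest of the jig. Then take the retaining frame, line up both of its holes with the two pins of the jig (big hole over the thick pin) and lower it gently, without letting it drop, until it lies flat on the cube with the port showing in its window. Leave everything else on the bench where it stands.

Things in the scene. Friction and masses are not known exactly. Their poses are not given: they have to be found in the camera images.
- cube_mid (a point): Centre of the loose filter cube, a black block 36 mm (its x) by 40 mm (y) by 34 mm (z), 70 g, with two ringed round ports: glass port in the middle of +z, dark open port in the middle of -x. It starts lying on +x: dark port up, y axis level. Wanted: +z straight up. Any two opposite faces can be gripped; let go more than half-way over, it topples the rest of the way.
- glass_port (a point): Middle of the cube's glass port, on its +z face, 17 mm from the centre. At the start it faces level, to the robot's right, up to 0.8 rad turned towards the robot or 0.3 rad away from it.
- jig_mid (a point): Foot of the fixed jig, at bench height: a grey plate 170 mm (x) by 90 mm (y), top 10 mm above the bench, z up; x runs from the thin pin to the thick pin through the nest in the middle.
- nest (a point): Middle of the nest, on the plate's top. Eight cone-topped locating pins, 7 mm high, leave 1.2 mm play all round a footprint of 36 mm along the jig's x and 40 mm along its y: the cube, glass port up, goes in with its y along the jig's y, either way round; seated, its centre is 17 mm above this point. Fingertips must stay above the locating pins.
- thick_pin (a point): Tip of the jig's thick pin: 12 mm across, bullet-nosed over its last 8 mm, at x = +55 mm from the nest, tip 60 mm above the plate.
- thin_pin (a point): Tip of the jig's thin pin: 7 mm across, bullet-nosed over its last 8 mm, at x = -55 mm from the nest, tip 52 mm above the plate.
- frame_mid (a point): Middle of the loose steel retaining frame, 10 mm above its underside; it starts flat on the bench, right way up (z up). A plate 144 mm (x) by 50 mm (y), 5 mm thick, 110 g, with a 28 mm square window. Along each long edge an upright rail, 70 mm long, 4 mm thick, reaches 20 mm above the underside: grip across the rails, 50 mm outside. Home, this point is 44 mm above the nest.
- big_hole (a point): Centre of the frame's 14 mm hole (for the thick pin), at its underside, x = +55 mm from the middle.
- small_hole (a point): Centre of the frame's 9 mm hole (for the thin pin), at its underside, x = -55 mm from the middle.
- tube50_mid (a point): Capped 50 ml tube standing upright, 33 mm across, 115 mm tall. The point is half-way up. A neighbour: to be left alone.
- amber_mid (a point): Larger amber bottle with a black cap, standing, 45 mm across, 90 mm tall. The point is half-way up. A neighbour: to be left alone.
- canister_mid (a point): White objective canister with a black foot, standing, 41 mm across, 67 mm tall. The point is half-way up. A neighbour: to be left alone.
- coverslips_mid (a point): Small clear box of cover slips, lying, 30 x 34 x 17 mm. The point is at its centre. A neighbour: to be left alone.
- dropper_mid (a point): Small white dropper bottle, standing, 29 mm across, 60 mm tall. The point is half-way up. A neighbour: to be left alone.
- oil_mid (a point): Small amber bottle with a black cap, standing, 26 mm across, 50 mm tall. The point is half-way up. A neighbour: to be left alone.
- camera: The microscope's black camera, fixed at the right: an obstacle. Its body reaches 37 mm to either side of this origin in x and from -15 to +95 mm in y; its top is 114 mm above the bench.
- microscope: The large microscope at the right, fixed: an obstacle. Its flat stage overhangs to the left: near left corner 48 mm nearer (-x) and 235 mm to the left (+y) of this origin, 246 to 268 mm above the bench; its eyepieces, 290 to 460 mm up, reach 312 mm nearer than the origin and lie between 0 and 122 mm to its left (+y).
There are look-alikes about, which are no part of the job. What is shaped like the part that bears cube_mid but purple is not meant.

How it is judged (in metres and radians):
On the way:
1. the filter cube stands in the nest, glass port up (angle between cube_mid's own z axis and vertical below 0.06 rad and horizontal distance between cube_mid and nest below 0.0035 m and z of cube_mid in the frame of nest below 0.0195 m), for 0.2 s.
At the end, for the whole second after the job is handed in: the cube stands in the nest with its glass port up (within 0.06 rad, centred within 3.5 mm, down on the plate) and the frame lies flat on it on both pins, big hole round the thick pin, fully down, everything at rest (all of step 1 and angle between frame_mid's own z axis and vertical below 0.05 rad and horizontal distance between frame_mid and nest below 0.0035 m and horizontal distance between big_hole and thick_pin below 0.004 m and z of frame_mid in the frame of nest between 0.042 and 0.0465 m and linear speed of each of frame, cube below 0.02 m/s); the robot touches nothing.
It fails at once if a neighbour (50 ml tube, either amber bottle, canister, cover slip box or dropper bottle) was pushed or knocked over: moved over 25 mm (distance of any of tube50_mid, amber_mid, canister_mid, coverslips_mid, dropper_mid, oil_mid from where it was at the start of the episode above 0.025 m).
It fails at once if the frame was let drop onto the pins or the cube (horizontal distance between frame_mid and nest below 0.02 m and z of frame_mid in the frame of nest below 0.075 m and linear speed of frame above 0.4 m/s).
It also fails if it takes over 72 s, if anything falls off the work surface, if the arm or the gripper's body presses on something with over 40 N, if the wrist force passes 120 N, or if a joint passes its speed limit or range.

ROBOT

A 6-joint arm with a two-finger parallel gripper is mounted at the origin on a cart in front of the work surface, level with it; the furniture and walls round the work are solid. World frame = base frame: x ahead of the robot, y to its left, z up, the work surface at z = 0. Lengths are in mm, angles in rad, forces in N, time in s.
With the tool pointing down it reaches from about 350 to 975 mm from the base axis. Payload 7.1 kg.
Tool frame: the origin (TCP) lies at the centre of the arm's flange, where the gripper is bolted on; the fingertips stand 182 mm ahead of it and the grasp point (between the pads) lies 163 mm ahead of it; z points along the fingers, y is the line along which they close (so a half turn about z gives the same grasp; the last joint's range is limited). The gripper opens to 88 mm and grips with 3 to 60 N. Pads are 20 mm wide; open, the fingers measure 115 mm over their backs; the gripper's body (75 mm by 178 mm) begins 61 mm behind the grasp point.
Start: joints at [-0.019, 0.423, 1.63, -0, 1.089, -0.019], TCP at [624.985, 0.026, 404.675] pointing down, gripper open.
Joint ranges: [-3, 3], [-0.9, 2.11], [0.09, 2.58], [-1.31, 4.45], [0.11, 2.69], [-2.54, 2.54]. Speed limits (rad/s): [2.39, 2.39, 3.01, 3.14, 3.14, 3.14].

INTERFACE

Orientations are given as a rotation vector (axis times angle).
In Python, from workcell import readout, get_image, ctrl gives the robot as it stands.
- The arm moves only by the tool step_arm, never from a script. Its argument "targets" is a list that holds one entry, the list of rows, each a list of 7 numbers: the shift along the world's x, y, z as a fraction of full scale, then the turn, a rotation vector about the world's x, y, z as a fraction of full scale, then the opening, from 0 (shut) to 1 (fully open). In form: [[[dx, dy, dz, wx, wy, wz, claw], ...]]. A call has exactly 5 rows; each row shifts and turns the commanded pose from where the row before left it; what a row does not reach is not made up. Full scale, the value 1, is 0.05 m for a shift and 4 degrees for a turn. A row lasts 1/8 s, in which the tool goes at most 62.5 mm and 10.7 degrees, less where a joint would pass 70% of its speed; a pose out of reach is approached as far as the arm can. A call with a number of a shift or a turn outside -1 to 1 is refused whole. A call with a gripper value outside its range is refused whole. The fingers move at their own pace and stop on an object; the grip force is fixed at half the most. Time passes only in rows, so rows that do not move let the fingers close, or fill a call up. It gives the time, the measured TCP pose, the force, the opening and the grip force at its end, in the units of the state.
- readout.get_obs(): the state, without advancing time (a new reading comes with each control period).
- get_image(name): name is "scene" or "side" or "wrist"; returns a dict with "pixels" (400x640x3 uint8, red, green, blue), "intrinsics" (3x3 intrinsics, pixels), "extrinsics" (4x4, takes a point from world to camera coordinates). Camera axes: x right, y down, z forward; pixel columns grow to the right and rows downward; lengths in mm; the calibration is good to about 2 mm. The wrist camera is an equidistant fisheye: a pixel r from the principal point sees the ray r / f radians off the axis. A picture is of the moment at which its call begins. There is no depth.
- ctrl.close_job(): hands the job in; it is judged then, once.
The state is a dict: "t": time; "qpos": joint angles; "qvel": joint speeds; "joint_torque": joint torques, N m; "ee_pos": TCP position; "orientation": TCP orientation; "ft_force": force on the tool from outside, world axes, zero at the start; "moment": the same for the moment, N m; "width": finger opening in mm; "grasp_force": force on a finger pad.
Only numpy, scipy, OpenCV 4.12 (cv2) and the standard library are available. Lean on these libraries where they do the work, as an engineer would, in place of code of your own. Each camera call takes 0.05 s, during which the arm holds its last target. There are 200 camera calls.

## Working session

There is one attempt and no reset: what is moved stays moved. The work goes in short steps, Python scripts to look and compute and a tool call to move; the robot and the scene stay as the last step left them, time stands still between calls to the robot, and variables do not carry over. Pictures are saved under pics/ and viewed, at most 10 in all, crops included, and the job is handed in when it is done.

Besides the shell and the picture viewer there is one more tool, called after "Call:" by a JSON object that holds its "name" and its "arguments". step_arm: Moves the arm, as the interface text tells. Shift numbers are shares of 0.05 m and turn numbers shares of 4 degrees, none past 1 either way. Its arguments: {"type":"object","properties":{"targets":{"type":"array"}},"required":["targets"]}

```bash
mkdir -p pics; ls
cat > h.py <<'E'
import numpy as np, cv2
from workcell import readout, get_image, ctrl
def snap(n,f):
    d=get_image(n); np.savez('pics/'+f+'.npz',K=d['intrinsics'],E=d['extrinsics'],p=d['pixels'])
    cv2.imwrite('pics/'+f+'.png',d['pixels'][:,:,::-1]); return d
def ray(f,uv,fish=False):
    d=np.load('pics/'+f+'.npz');K=d['K'];E=d['E']
    x=(uv[0]-K[0,2])/K[0,0];y=(uv[1]-K[1,2])/K[1,1]
    if fish:
        r=np.hypot(x,y);v=np.array([x/r*np.sin(r),y/r*np.sin(r),np.cos(r)]) if r>0 else np.array([0,0,1.])
    else: v=np.array([x,y,1.])
    R=E[:3,:3]; return -R.T@E[:3,3], R.T@v/np.linalg.norm(v)
def onz(f,uv,z,fish=False):
    c,v=ray(f,uv,fish); return c+v*(z-c[2])/v[2]
def proj(f,P,fish=False):
    d=np.load('pics/'+f+'.npz');K=d['K'];E=d['E']
    P=np.atleast_2d(P)@E[:3,:3].T+E[:3,3]
    if fish:
        rho=np.hypot(P[:,0],P[:,1]);t=np.arctan2(rho,P[:,2]);xy=P[:,:2]*(t/np.maximum(rho,1e-9))[:,None]
    else: xy=P[:,:2]/P[:,2:]
    return xy*[K[0,0],K[1,1]]+K[:2,2]
def crop(f,x0,y0,x1,y1,o,s):
    im=cv2.imread('pics/'+f+'.png')[y0:y1,x0:x1]; cv2.imwrite('pics/'+o+'.png',cv2.resize(im,None,fx=s,fy=s,interpolation=cv2.INTER_CUBIC))
E
python3 - <<'E'
from h import *
for n in ['scene','side','wrist']:
    d=snap(n,n+'0'); print(n,d['intrinsics'].round(1).tolist(),d['extrinsics'].round(3).tolist())
a=[cv2.imread(f'pics/{n}0.png') for n in ['scene','side']]
print(readout.get_obs())
E
```

```text
pics
scene [[477.2, 0.0, 319.3], [0.0, 477.2, 197.1], [0.0, 0.0, 1.0]] [[0.742, -0.67, -0.015, -417.614], [-0.374, -0.396, -0.838, 244.615], [0.556, 0.628, -0.545, 1436.01], [0.0, 0.0, 0.0, 1.0]]
side [[458.2, 0.0, 321.5], [0.0, 458.2, 194.4], [0.0, 0.0, 1.0]] [[-0.706, -0.708, 0.005, 327.862], [-0.52, 0.513, -0.683, 380.526], [0.481, -0.485, -0.73, 1342.642], [0.0, 0.0, 0.0, 1.0]]
wrist [[309.7, 0.0, 323.2], [0.0, 309.7, 202.6], [0.0, 0.0, 1.0]] [[1.0, 0.001, -0.002, -622.812], [0.001, -0.953, 0.305, -38.508], [-0.001, -0.305, -0.953, 392.367], [0.0, 0.0, 0.0, 1.0]]
{'t': 0.15, 'qpos': array([-1.89851287e-02,  4.23672921e-01,  1.63052869e+00,  9.61453253e-07,
        1.08858610e+00, -1.90091670e-02]), 'qvel': array([-0.00212793, -0.0023764 , -0.00070674, -0.00099868, -0.00037626,
        0.00049113]), 'joint_torque': array([ 9.52650989e-04, -5.44981134e+01, -2.73919362e+01,  6.45430083e-02,
        2.04369903e-02, -3.19723256e-05]), 'ee_pos': array([6.24774708e+02, 3.94001004e-02, 4.04069781e+02]), 'orientation': array([-2.22080589e+00, -2.22085829e+00,  1.30060065e-03]), 'ft_force': array([ 0.50258386, -0.09547021, -0.03295352]), 'moment': array([ 0.03281157,  0.00076538, -0.02328851]), 'grasp_force': 0.0, 'width': 88.09412284137852}
```

View pics/scene0.png

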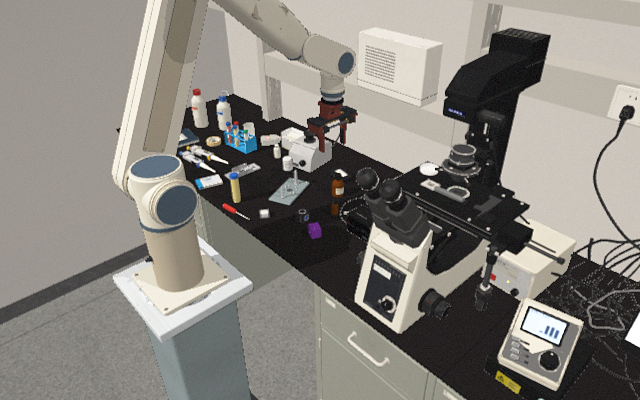

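View pics/wrist0.png

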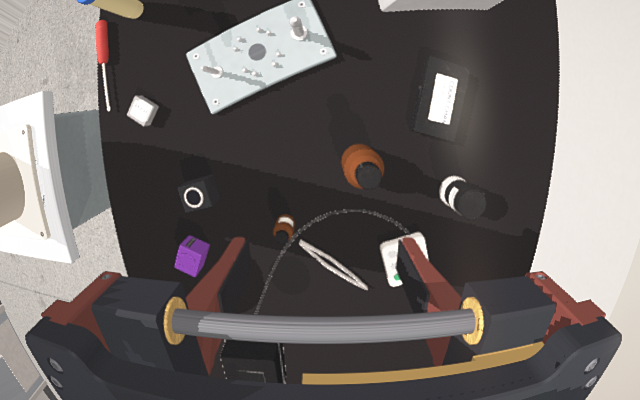

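The wrist view shows the jig, with its nest at about (257,52), the thick pin near (297,25) and the thin pin near (212,72). There is a black cube with a ringed port up at (194,196) and a purple look-alike at (192,256). The frame is not in this view, but it is probably near (245,170) in the scene view. I'll enlarge both.

Run:
```python
from h import *
crop('wrist0',90,0,350,290,'w0c',2.0)
a=cv2.imread('pics/wrist0.png')[0:280,90:350]; a=cv2.resize(a,None,fx=2.1,fy=2.1,interpolation=cv2.INTER_CUBIC)
cv2.imwrite('pics/w0c.png',a)
b=cv2.imread('pics/scene0.png')[110:245,170:360]; b=cv2.resize(b,None,fx=4.2,fy=4.2,interpolation=cv2.INTER_CUBIC);cv2.imwrite('pics/s0c.png',b)
for u in [(257,52),(194,196),(192,256)]: print(u,onz('wrist0',u,20,True).round())
print(onz('scene0',(245,170),5).round(), onz('scene0',(290,190),10).round())
```

```text
(257, 52) [546. 151.  20.]
(194, 196) [454. -25.  20.]
(192, 256) [ 437. -113.   20.]
[514. 404.   5.] [546. 149.  10.]
```

View pics/w0c.png

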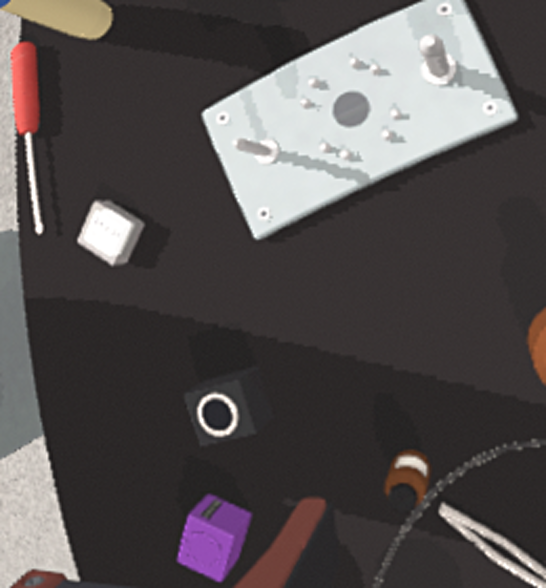

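View pics/s0c.png

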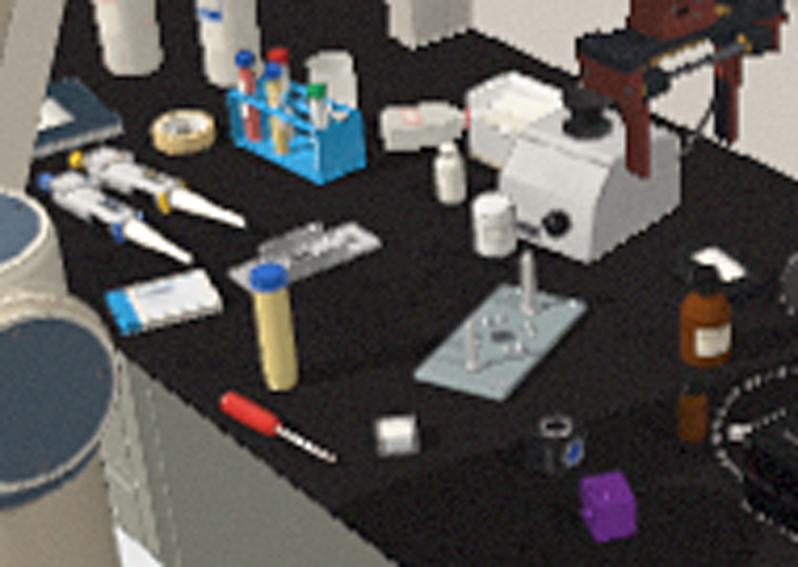

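In the enlarged crops:

| Object | Position | What it shows |
|---|---|---|
| Black cube | Wrist (194,196), world about (454,-25) | Dark ringed port up; blue glass ring on its right side at scene (307,218). This is the one meant. |
| Purple cube | Wrist (192,256) | Look-alike, ignored. |
| Steel frame | Scene (243,171), world about (510,405) | Lies behind the 50 ml tube. |
| Jig | About (546,151) | Nest and both pins visible. |

I'll move in for a closer look at the cube.

Call:
{"name": "step_arm", "arguments": {"targets": [[[-0.58,-0.16,-0.42,0,0,0,1],[-0.58,-0.16,-0.42,0,0,0,1],[-0.58,-0.16,-0.42,0,0,0,1],[-0.58,-0.16,-0.42,0,0,0,1],[-0.58,-0.16,-0.42,0,0,0,1]]]}}

```text
t: 0.78
ee_pos: [478.9, -40.2, 299.0]
orientation: [-2.221, -2.222, 0.0]
ft_force: [0.5, 0.8, -0.2]
width: 87.8
grasp_force: 0.0
```

Run:
```python
from h import *
snap('wrist','w1')
o=readout.get_obs(); print(o['ee_pos'],o['orientation'],o['t'])
for n,u,z in [('oil',(283,226),25),('cov',(142,110),15),('amber',(362,165),60),('can',(460,195),50),
  ('A',(186.7,53.8),10),('B',(212.4,114.3),10),('C',(336.7,56.2),10),('tubebase',(140,8),20)]: print(n,onz('wrist0',u,z,True).round())
print(proj('w1',[454,-25,36],True))
a=cv2.imread('pics/w1.png');h=a[70:330,130:480];cv2.imwrite('pics/w1c.png',cv2.resize(h,None,fx=2.2,fy=2.2,interpolation=cv2.INTER_CUBIC))
```

```text
[474.5073079  -40.40109428 296.26313067] [-2.21691324 -2.21691119  0.00874548] 0.825
oil [572. -63.  25.]
cov [383.  93.  15.]
amber [664.  22.  60.]
can [788. -14.  50.]
A [451. 160.  10.]
B [485.  79.  10.]
C [639. 145.  10.]
tubebase [382. 235.  20.]
[[294.34404144 191.09564593]]
```

View pics/w1c.png

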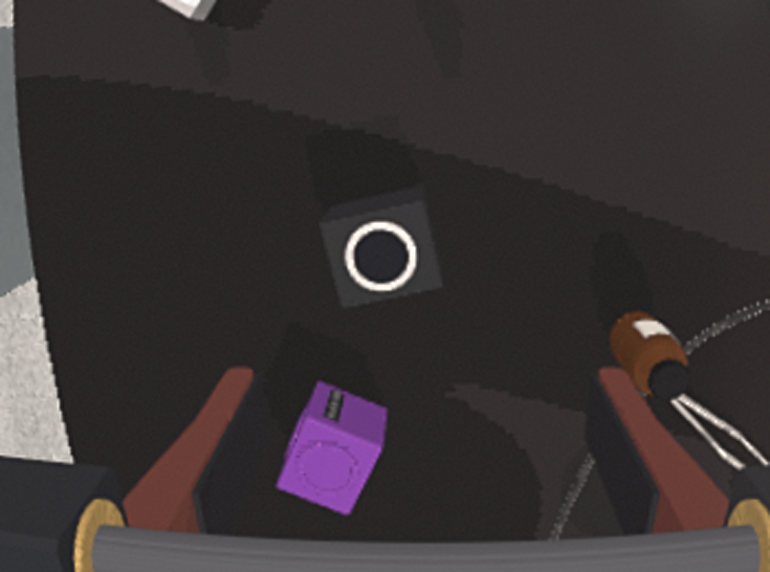

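The crop shows the black cube's top face with corners at about (320,224), (424,200), (442,286) and (343,307), and the ring centre at (381,256). The purple look-alike is at (333,447) and the oil bottle at (650,350).

Run:
```python
from h import *
P=[onz('w1',(130+u/2.2,70+v/2.2),36,True)[:2] for u,v in [(320,224),(424,200),(442,286),(343,307),(381,256)]]
P=np.array(P);print(P.round(1),P[:4].mean(0))
for i,j in [(0,1),(3,2),(3,0),(2,1)]: d=P[j]-P[i];print(np.hypot(*d).round(1),np.degrees(np.arctan2(d[1],d[0])).round(1))
print([onz('w1',(130+u/2.2,70+v/2.2),34,True).round() for u,v in [(385,405),(320,383),(348,515)]])
o=readout.get_obs(); print(o['ee_pos'],o['orientation'])
```

```text
[[439.   -8.8]
 [477.2  -0. ]
 [484.  -32.6]
 [446.5 -41. ]
 [461.3 -21. ]] [461.66157497 -20.59628191]
39.2 12.9
38.4 12.6
33.1 103.1
33.3 101.7
[array([461., -84.,  34.]), array([436., -74.,  34.]), array([ 444., -139.,   34.])]
[474.5073079  -40.40109428 296.26313067] [-2.21691324 -2.21691119  0.00874548]
```

Cube centre is about (461.5,-21), its y axis is yawed 12.7°, and the glass faces right. The plan is to grip across its y faces with the tool tilted 28°, then swing it through about 90° about its y axis.

Call:
{"name": "step_arm", "arguments": {"targets": [[[0.04,-0.42,-0.17,0,0,0.8,1],[0.04,-0.42,-0.17,0,0,0.8,1],[0.04,-0.42,-0.17,0,0,0.8,1],[0.04,-0.42,-0.17,0,0,0.8,1],[0.04,-0.42,-0.17,0.976,0.22,0,1]]]}}

```text
t: 1.45
ee_pos: [490.5, -145.4, 257.1]
orientation: [-1.923, -2.413, -0.069]
ft_force: [0.2, 1.0, -0.3]
width: 87.9
grasp_force: 0.0
```

Call:
{"name": "step_arm", "arguments": {"targets": [[[0,0,0,0.976,0.22,0,1],[0,0,0,0.976,0.22,0,1],[0,0,0,0.976,0.22,0,1],[0,0,0,0.976,0.22,0,1],[0,0,0,0.976,0.22,0,1]]]}}

```text
t: 2.08
ee_pos: [490.5, -145.0, 257.3]
orientation: [-1.74, -2.18, -0.373]
ft_force: [-0.2, -0.1, -0.5]
width: 88.1
grasp_force: 0.0
```

Call:
{"name": "step_arm", "arguments": {"targets": [[[0,0,0,0.976,0.22,0,1],[0,0,0,0,0,0,1],[0,0,0,0,0,0,1],[0,0,0,0,0,0,1],[0,0,0,0,0,0,1]]]}}

```text
t: 2.7
ee_pos: [490.0, -144.8, 257.3]
orientation: [-1.702, -2.133, -0.425]
ft_force: [0.2, 0.6, -0.6]
width: 87.6
grasp_force: 0.0
```

```bash
cat >> h.py <<'E'
from scipy.spatial.transform import Rotation as Rn
def st():
    o=readout.get_obs();R=Rn.from_rotvec(o['orientation']).as_matrix()
    print('t',round(o['t'],2),'tcp',o['ee_pos'].round(1),'y',R[:,1].round(3),'z',R[:,2].round(3),'w',round(o['width'],1),'F',o['ft_force'].round(1),'q',o['qpos'].round(2)); return o['ee_pos'],R
E
python3 - <<'E'
from h import *
p,R=st(); print('goto', np.array([461.5,-20.8,18])-171*R[:,2]-p)
E
```

```text
t 2.7 tcp [ 490.  -144.8  257.3] y [0.975 0.222 0.001] z [-0.103  0.458 -0.883] w 87.6 F [ 0.2  0.6 -0.6] q [-0.41  0.55  1.9   0.46  1.04 -0.93]
goto [-10.87488215  45.7425623  -88.28350022]
```

Call:
{"name": "step_arm", "arguments": {"targets": [[[-0.044,0.183,-0.353,0,0,0,1],[-0.044,0.183,-0.353,0,0,0,1],[-0.044,0.183,-0.353,0,0,0,1],[-0.044,0.183,-0.353,0,0,0,1],[-0.044,0.183,-0.353,0,0,0,1]]]}}

```text
t: 3.32
ee_pos: [479.0, -98.9, 168.5]
orientation: [-1.702, -2.133, -0.425]
ft_force: [-0.6, -0.4, 0.6]
width: 87.9
grasp_force: 0.0
```

Call:
{"name": "step_arm", "arguments": {"targets": [[[0,0,0,0,0,0,0.3],[0,0,0,0,0,0,0.3],[0,0,0,0,0,0,0.3],[0,0,0,0,0,0,0.3],[0,0,0,0,0,0,0.3]]]}}

```text
t: 3.95
ee_pos: [479.1, -99.4, 169.2]
orientation: [-1.703, -2.133, -0.426]
ft_force: [0.3, -0.2, 0.3]
width: 41.1
grasp_force: 0.2
```

Run:
```python
from h import *
st()
```

```text
t 3.95 tcp [479.1 -99.4 169.2] y [0.975 0.221 0.001] z [-0.103  0.458 -0.883] w 41.1 F [ 0.3 -0.2  0.3] q [-0.33  0.69  1.96  0.56  0.84 -1.01]
```

Call:
{"name": "step_arm", "arguments": {"targets": [[[0,0,0,0,0,0,0],[0,0,0,0,0,0,0],[0,0,0.3,0,0,0,0],[0,0,0.3,0,0,0,0],[0,0,0.3,0,0,0,0]]]}}

```text
t: 4.58
ee_pos: [479.0, -99.2, 215.2]
orientation: [-1.702, -2.133, -0.426]
ft_force: [0.8, 0.3, -0.2]
width: 39.9
grasp_force: 30.0
```

Call:
{"name": "step_arm", "arguments": {"targets": [[[-0.049,0.217,0.072,-0.976,-0.22,0,0],[-0.049,0.217,0.072,-0.976,-0.22,0,0],[-0.049,0.217,0.072,-0.976,-0.22,0,0],[-0.049,0.217,0.072,-0.976,-0.22,0,0],[-0.049,0.217,0.072,-0.976,-0.22,0,0]]]}}

```text
t: 5.2
ee_pos: [466.6, -44.6, 233.0]
orientation: [-1.892, -2.37, -0.131]
ft_force: [-0.2, -0.1, 0.0]
width: 39.6
grasp_force: 30.0
```

Call:
{"name": "step_arm", "arguments": {"targets": [[[-0.049,0.217,0,-0.976,-0.22,0,0],[-0.049,0.217,0,-0.976,-0.22,0,0],[-0.049,0.217,0,-0.976,-0.22,0,0],[-0.049,0.217,0,-0.976,-0.22,0,0],[-0.049,0.217,0,-0.976,-0.22,0,0]]]}}

```text
t: 5.82
ee_pos: [454.4, 9.6, 232.9]
orientation: [1.853, 2.319, -0.196]
ft_force: [-0.3, 0.6, -1.5]
width: 40.1
grasp_force: 30.0
```

Run:
```python
from h import *
p,R=st(); print(p+171*R[:,2])
```

```text
t 5.83 tcp [454.4   9.6 232.9] y [0.975 0.221 0.001] z [ 0.048 -0.205 -0.978] w 40.1 F [-0.3  0.6 -1.5] q [ 0.05  0.48  2.11 -0.41  0.55  0.18]
[462.54876151 -25.53479566  65.73476616]
```

Call:
{"name": "step_arm", "arguments": {"targets": [[[-0.049,0.217,-0.09,-0.976,-0.22,0,0],[-0.049,0.217,-0.09,-0.976,-0.22,0,0],[-0.049,0.217,-0.09,-0.976,-0.22,0,0],[-0.049,0.217,-0.09,-0.976,-0.22,0,0],[-0.049,0.217,-0.09,-0.976,-0.22,0,0]]]}}

```text
t: 6.45
ee_pos: [442.3, 63.9, 210.3]
orientation: [1.662, 2.079, -0.478]
ft_force: [0.8, 0.6, -0.8]
width: 40.0
grasp_force: 30.0
```

Call:
{"name": "step_arm", "arguments": {"targets": [[[-0.049,0.217,-0.15,-0.976,-0.22,0,0],[-0.049,0.217,-0.15,-0.976,-0.22,0,0],[-0.049,0.217,-0.15,-0.976,-0.22,0,0],[-0.049,0.217,-0.15,-0.976,-0.22,0,0],[-0.049,0.217,-0.15,-0.976,-0.22,0,0]]]}}

```text
t: 7.08
ee_pos: [430.3, 118.3, 172.6]
orientation: [1.457, 1.822, -0.712]
ft_force: [-0.3, -0.1, -0.4]
width: 39.4
grasp_force: 30.0
```

Run:
```python
from h import *
p,R=st(); print(p+171*R[:,2], np.degrees(np.arccos(-R[2,2])))
```

```text
t 7.08 tcp [430.3 118.3 172.6] y [0.975 0.221 0.001] z [ 0.175 -0.77  -0.613] w 39.4 F [-0.3 -0.1 -0.4] q [ 0.46  0.72  2.08 -1.11  1.03  1.19]
[460.21808968 -13.35586384  67.74999509] 52.16669679135611
```

Call:
{"name": "step_arm", "arguments": {"targets": [[[0,0,-0.25,0,0,0,0],[0,0,-0.25,0,0,0,0],[0,0,-0.2,0,0,0,0],[0,0,-0.15,0,0,0,0],[0,0,-0.06,0,0,0,0]]]}}

```text
t: 7.7
ee_pos: [430.0, 117.5, 126.1]
orientation: [1.458, 1.826, -0.714]
ft_force: [-4.1, 7.7, 14.7]
width: 39.7
grasp_force: 30.0
```

Run:
```python
from h import *
p,R=st(); print(p+171*R[:,2])
snap('scene','s2'); crop('s2',270,150,390,240,'s2c',6)
```

```text
t 7.7 tcp [430.  117.5 126.1] y [ 0.975  0.22  -0.002] z [ 0.173 -0.77  -0.615] w 39.7 F [-4.1  7.7 14.7] q [ 0.46  0.83  2.06 -1.16  0.99  1.27]
[459.47473155 -14.13317065  20.93639143]
```

View pics/s2c.png

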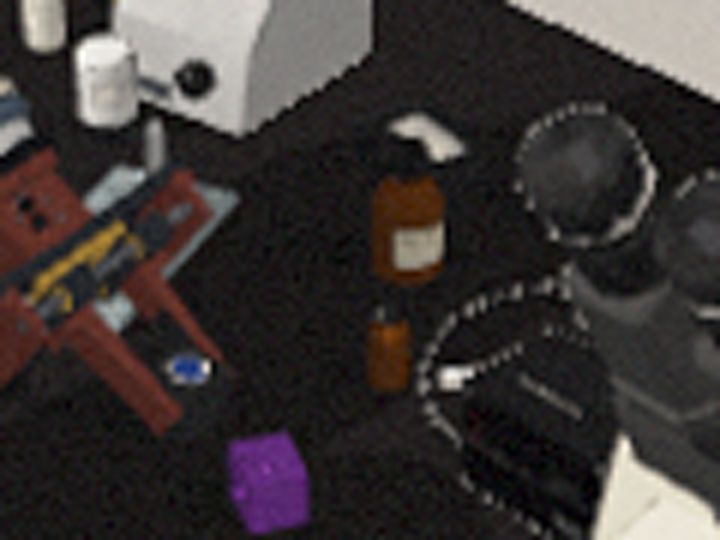

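The cube is on the bench with the blue glass port up. I'll release it, retreat and return the tool to vertical.

Call:
{"name": "step_arm", "arguments": {"targets": [[[0,0,0,0,0,0,0.6],[0,0,0,0,0,0,0.8],[0,0,0,0,0,0,0.9],[0,0,0.3,0,0,0,0.9],[0,0,0.5,0,0,0,0.9]]]}}

```text
t: 8.38
ee_pos: [429.8, 117.7, 167.1]
orientation: [1.457, 1.827, -0.714]
ft_force: [-0.5, -0.4, 1.2]
width: 78.9
grasp_force: 0.0
```

Call:
{"name": "step_arm", "arguments": {"targets": [[[0,0,0.6,0,0,0,1],[0,0,0.5,0.976,0.22,0,1],[0,0,0.5,0.976,0.22,0,1],[0,0,0.5,0.976,0.22,0,1],[0,0,0.5,0.976,0.22,0,1]]]}}

```text
t: 9.0
ee_pos: [429.5, 117.6, 298.2]
orientation: [1.624, 2.035, -0.526]
ft_force: [0.4, -0.4, -0.0]
width: 87.8
grasp_force: 0.0
```

Call:
{"name": "step_arm", "arguments": {"targets": [[[0.1,-0.35,0,0.976,0.22,0,1],[0.1,-0.35,0,0.976,0.22,0,1],[0.1,-0.35,0,0.976,0.22,0,1],[0.1,-0.35,0,0.976,0.22,0,1],[0.1,-0.35,0,0.976,0.22,0,1]]]}}

```text
t: 9.62
ee_pos: [454.7, 29.7, 297.4]
orientation: [1.817, 2.278, -0.253]
ft_force: [0.9, 0.1, -0.8]
width: 87.9
grasp_force: 0.0
```

Call:
{"name": "step_arm", "arguments": {"targets": [[[0.04,-0.35,0,0.976,0.22,0,1],[0.04,-0.35,0,0.976,0.22,0,1],[0,-0.35,0,0.976,0.22,0,1],[0,-0.2,0,0.976,0.22,0,1],[0,0,0,0,0,0,1]]]}}

```text
t: 10.25
ee_pos: [458.7, -33.0, 297.2]
orientation: [1.961, 2.453, 0.001]
ft_force: [0.0, -0.6, -0.5]
width: 88.0
grasp_force: 0.0
```

Run:
```python
from h import *
st(); snap('wrist','w3')
a=cv2.imread('pics/w3.png');print(proj('w3',[[459,-14,34],[546,151,10]],True))
c=a[0:290,130:480];cv2.imwrite('pics/w3c.png',cv2.resize(c,None,fx=2.05,fy=2.05,interpolation=cv2.INTER_CUBIC))
```

```text
t 10.25 tcp [458.7 -33.  297.2] y [0.976 0.22  0.001] z [ 0.001 -0.    -1.   ] w 88.0 F [ 0.  -0.6 -0.5] q [-0.1   0.36  2.06 -0.    0.72 -0.32]
[[330.24379663 187.44015153]
 [463.26176104  31.96178346]]
```

View pics/w3c.png

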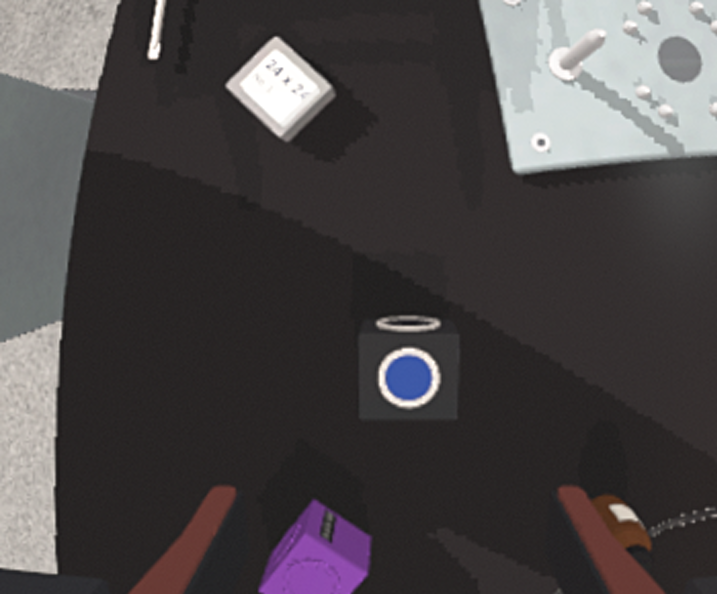

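The glass port is up: face corners in the crop at (359,334), (459,334), (457,418) and (360,419), ring centre (409,377), and the cube is square to the tool.

Run:
```python
from h import *
s=2.05
f=lambda u,v,z:onz('w3',(130+u/s,v/s),z,True)[:2]
P=np.array([f(u,v,34) for u,v in [(359,334),(459,334),(457,418),(360,419),(409,377)]]);print(P.round(1),P[:4].mean(0))
d=P[1]-P[0];print(np.degrees(np.arctan2(d[1],d[0])), np.degrees(np.arctan2(*(P[2]-P[3])[::-1])))
N=f(680,60,10);T=f(563,70,10);print('nest',N,'thin base',T)
from_w0=lambda u,v:onz('wrist0',(90+u/2.1,v/2.1),10,True)[:2]
N0=from_w0(351,109);t0=from_w0(268,154);T0=from_w0(440,75)
print(N0,t0,T0,(t0+T0)/2,np.degrees(np.arctan2(*(T0-t0)[::-1])),np.hypot(*(T0-t0)))
E=[from_w0(203,113),from_w0(257,240),from_w0(518,118)]
e=E[2]-E[1];print('edge',np.degrees(np.arctan2(e[1],e[0])),np.hypot(*e),(E[0]+E[2])/2)
```

```text
[[434.9   1.4]
 [472.9  10. ]
 [480.6 -23.6]
 [442.4 -32.6]
 [457.7 -11.2]] [457.67416067 -11.20559209]
12.837168024839722 13.347617119136922
nest [543.97877934 153.01167785] thin base [492.92398397 129.27535177]
[543.64448644 152.9309563 ] [493.22562747 129.87453068] [594.73208451 170.98519152] [543.97885599 150.4298611 ] 22.04821210041809 109.5155114829822
edge 23.314864312808638 167.45365795392368 [544.69678067 152.56433119]
```

Call:
{"name": "step_arm", "arguments": {"targets": [[[-0.004,0.087,-0.42,0,0,0,1],[-0.004,0.087,-0.42,0,0,0,1],[-0.004,0.087,-0.42,0,0,0,1],[-0.004,0.087,-0.42,0,0,0,1],[-0.004,0.087,-0.42,0,0,0,1]]]}}

```text
t: 10.92
ee_pos: [457.9, -9.6, 191.1]
orientation: [1.957, 2.456, -0.001]
ft_force: [0.8, -0.4, 0.5]
width: 88.0
grasp_force: 0.0
```

Call:
{"name": "step_arm", "arguments": {"targets": [[[0,0,0,0,0,0,0.4],[0,0,0,0,0,0,0.2],[0,0,0,0,0,0,0],[0,0,0,0,0,0,0],[0,0,0,0,0,0,0]]]}}

```text
t: 11.55
ee_pos: [458.1, -10.6, 191.8]
orientation: [1.96, 2.455, 0.001]
ft_force: [0.1, -0.7, 0.1]
width: 41.3
grasp_force: 0.0
```

Call:
{"name": "step_arm", "arguments": {"targets": [[[0,0,0.3,0,0,0,0],[0,0,0.5,0,0,0,0],[0,0,0.5,0,0,0,0],[0,0,0.5,0,0,0,0],[0,0,0.2,0,0,0,0]]]}}

```text
t: 12.18
ee_pos: [458.2, -10.5, 293.3]
orientation: [1.959, 2.453, 0.003]
ft_force: [0.3, -0.4, -0.4]
width: 39.7
grasp_force: 30.0
```

Call:
{"name": "step_arm", "arguments": {"targets": [[[0.5,0.4,0,0,0,0,0],[0.5,0.4,0,0,0,0,0],[0.5,0.4,0,0,0,0,0],[0.5,0.4,0,0,0,0,0],[0,0,0,0,0,0,0]]]}}

```text
t: 12.8
ee_pos: [559.1, 70.6, 291.3]
orientation: [1.958, 2.456, 0.001]
ft_force: [-1.3, 0.6, -0.6]
width: 40.0
grasp_force: 30.0
```

Run:
```python
from h import *
st(); snap('wrist','w4')
a=cv2.imread('pics/w4.png');q=proj('w4',[[544,153,10],[494,131,10],[594,174,10],[594,174,70]],True);print(q)
cx,cy=q[0].astype(int);x0=max(cx-130,0);y0=max(cy-110,0);print(x0,y0)
c=a[y0:y0+200,x0:x0+260];cv2.imwrite('pics/w4c.png',cv2.resize(c,None,fx=3,fy=3,interpolation=cv2.INTER_CUBIC))
```

```text
t 12.8 tcp [559.1  70.6 291.3] y [0.975 0.223 0.001] z [ 0.001  0.    -1.   ] w 40.0 F [-1.3  0.6 -0.6] q [ 0.1   0.49  1.84  0.    0.81 -0.12]
[[329.13140335 106.46506356]
 [265.53661202 119.54953496]
 [392.44820197  97.22104263]
 [412.21039788  95.10530602]]
199 0
```

View pics/w4c.png

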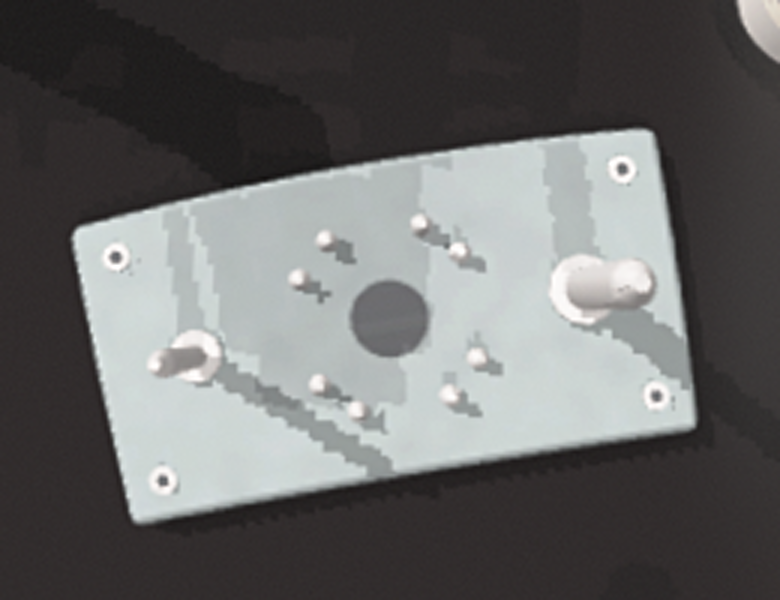

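The jig is fully visible in the crop:

- Disc centre at (390,318).
- Screws at (116,257), (622,169), (163,480) and (656,396).
- Corners at (73,231), (652,130), (695,430) and (134,523).
- Thin tip near (157,364) and thick tip near (640,282).

```bash
cat >> h.py <<'E'
def disc(f,guess):
    im=cv2.cvtColor(cv2.imread('pics/'+f+'.png'),cv2.COLOR_BGR2GRAY); u=proj(f,[*guess,10],True)[0]
    h=18;x0,y0=(u-h).round().astype(int);w=im[max(y0,0):y0+2*h,max(x0,0):x0+2*h];x0=max(x0,0);y0=max(y0,0)
    b=(w<135).astype(np.uint8);n,l,s,c=cv2.connectedComponentsWithStats(b)
    k=min(range(1,n),key=lambda i:abs(s[i,4]-530)); print('disc',s[k].tolist(),c[k]+[x0,y0]); return onz(f,c[k]+[x0,y0],10,True)[:2]
E
python3 - <<'E'
from h import *
f=lambda u,v,z=10:onz('w4',(199+u/3,v/3),z,True)[:2]
print('disc click',f(390,318),'auto',disc('w4',(544,153)))
C=np.array([f(*p) for p in [(73,231),(652,130),(695,430),(134,523)]])
B=np.array([f(*p) for p in [(116,257),(622,169),(656,396),(163,480)]])
for X in (C,B):
    print(X.round(1).tolist(),'mean',X.mean(0)); 
    d=X[1]-X[0]+X[2]-X[3]; e=X[1]-X[2]+X[0]-X[3]
    print(np.degrees(np.arctan2(d[1],d[0])),np.degrees(np.arctan2(e[1],e[0]))-90,np.hypot(*d)/2)
t=f(157,364,58);T=f(640,282,66);print(t,T,(t+T)/2,np.degrees(np.arctan2(*(T-t)[::-1])))
a=f(205,357,10);b=f(578,290,10);print(a,b,(a+b)/2,np.degrees(np.arctan2(*(b-a)[::-1])))
E
```

```text
disc [5, 6, 26, 25, 510] [328.36862745 105.88627451]
disc click [543.804923  153.3580899] auto [543.27186484 153.3324181 ]
[[449.6, 160.8], [603.4, 226.4], [637.9, 144.6], [483.6, 79.9]] mean [543.64112918 152.93588484]
22.92527916403433 22.842506784598385 167.2251996149991
[[464.0, 155.3], [597.4, 212.2], [623.4, 151.0], [490.1, 94.4]] mean [543.729488   153.21465747]
23.048730166550712 23.07961264522052 144.90745368858745
[492.56989901 131.65274982] [594.98792718 175.20172097] [543.7789131 153.4272354] 23.03558845400879
[495.42778363 131.75795028] [593.23015663 174.27745786] [544.32897013 153.01770407] 23.49695784962756
```

Call:
{"name": "step_arm", "arguments": {"targets": [[[-0.092,0.05,0,0,0,-0.997,0],[-0.092,0.05,0,0,0,-0.997,0],[-0.092,0.05,0,0,0,-0.997,0],[-0.092,0.05,0,0,0,-0.997,0],[-0.092,0.05,0,0,0,-0.997,0]]]}}

```text
t: 13.48
ee_pos: [533.6, 81.3, 291.2]
orientation: [-2.358, -2.075, 0.003]
ft_force: [0.5, -0.1, -0.4]
width: 40.2
grasp_force: 30.0
```

Call:
{"name": "step_arm", "arguments": {"targets": [[[-0.092,0.05,0,0,0,-0.997,0],[-0.092,0.05,0,0,0,-0.997,0],[-0.092,0.05,0,0,0,-0.997,0],[-0.092,0.05,0,0,0,-0.997,0],[-0.092,0.05,0,0,0,-0.997,0]]]}}

```text
t: 14.1
ee_pos: [510.6, 93.7, 291.2]
orientation: [-2.682, -1.635, 0.003]
ft_force: [0.2, -0.2, -0.8]
width: 39.9
grasp_force: 30.0
```

Call:
{"name": "step_arm", "arguments": {"targets": [[[-0.092,0.05,0,0,0,-0.997,0],[-0.092,0.05,0,0,0,-0.997,0],[-0.092,0.05,0,0,0,-0.997,0],[-0.092,0.05,0,0,0,-0.997,0],[-0.092,0.05,0,0,0,-0.997,0]]]}}

```text
t: 14.72
ee_pos: [487.6, 106.2, 291.2]
orientation: [-2.925, -1.146, 0.003]
ft_force: [-0.0, -0.1, -0.9]
width: 39.9
grasp_force: 30.0
```

Call:
{"name": "step_arm", "arguments": {"targets": [[[-0.092,0.05,0,0,0,-0.997,0],[-0.092,0.05,0,0,0,-0.997,0],[-0.092,0.05,0,0,0,-0.997,0],[-0.092,0.05,0,0,0,-0.997,0],[-0.092,0.05,0,0,0,-0.997,0]]]}}

```text
t: 15.35
ee_pos: [464.6, 118.7, 291.2]
orientation: [3.079, 0.623, -0.003]
ft_force: [-0.0, -0.7, -1.2]
width: 40.2
grasp_force: 30.0
```

Run:
```python
from h import *
p,R=st(); print(np.degrees(np.arctan2(R[1,1],R[0,1]))); snap('wrist','w5')
N=disc('w5',(543.6,153.2)); print(N)
```

```text
t 15.35 tcp [464.6 118.7 291.2] y [ 0.389 -0.921 -0.   ] z [-0.002 -0.001 -1.   ] w 40.2 F [-0.  -0.7 -1.2] q [ 0.23  0.39  2.02 -0.    0.73  1.4 ]
-67.13006601067397Traceback (most recent call last):
  File "<stdin>", line 3, in <module>
  File "h.py", line 32, in disc
    k=min(range(1,n),key=lambda i:abs(s[i,4]-530)); print('disc',s[k].tolist(),c[k]+[x0,y0]); return onz(f,c[k]+[x0,y0],10,True)[:2]
ValueError: min() iterable argument is empty
```

Run:
```python
from h import *
im=cv2.cvtColor(cv2.imread('pics/w5.png'),cv2.COLOR_BGR2GRAY); u=proj('w5',[543.6,153.2,10],True)[0];print(u)
x0,y0=(u-28).astype(int);y0=max(y0,0);x0=max(x0,0);w=im[y0:y0+56,x0:x0+56];print(w[::7,::7])
c=cv2.HoughCircles(cv2.medianBlur(im,3),cv2.HOUGH_GRADIENT,1,10,param1=60,param2=14,minRadius=9,maxRadius=17)
for a in c[0]:
    if np.hypot(*(a[:2]-u))<20: print('hough',a,onz('w5',a[:2],10,True))
t,b=cv2.threshold(w,0,255,cv2.THRESH_BINARY_INV+cv2.THRESH_OTSU);n,l,s,cc=cv2.connectedComponentsWithStats(b)
for k in range(1,n):
    if s[k,4]>100: print(t,s[k],cc[k]+[x0,y0],onz('w5',cc[k]+[x0,y0],10,True))
a=cv2.imread('pics/w5.png');cv2.imwrite('pics/w5v.png',a)
```

```text
[321.41260959 101.86629211]
[[230 224 180 236 236 234 218 186]
 [236 194 235 234 236 237 234 233]
 [223 235 237 235 235 235 235 226]
 [237 237 237 143 148 141 236 236]
 [237 237 240 143 149 142 234 237]
 [234 235 235 143 147 140 238 236]
 [191 238 234 239 198 238 235 235]
 [235 236 224 236 237 238 236 227]]
hough [320.5 101.5  12.7] [543.59142321 154.01813284  10.        ]
194.0 [ 15  17  26  25 527] [320.94117647 102.03225806] [543.31910208 153.50604789  10.        ]
```

Call:
{"name": "step_arm", "arguments": {"targets": [[[0.398,0.175,0,0,0,0,0],[0.398,0.175,0,0,0,0,0],[0.398,0.175,0,0,0,0,0],[0.398,0.175,0,0,0,0,0],[0,0,0,0,0,0,0]]]}}

```text
t: 16.02
ee_pos: [545.9, 154.2, 291.3]
orientation: [3.078, 0.628, 0.0]
ft_force: [-0.2, -0.5, -0.3]
width: 39.6
grasp_force: 30.0
```

Call:
{"name": "step_arm", "arguments": {"targets": [[[0,0,-0.4,0,0,0,0],[0,0,-0.4,0,0,0,0],[0,0,-0.4,0,0,0,0],[0,0,-0.18,0,0,0,0],[0,0,0,0,0,0,0]]]}}

```text
t: 16.65
ee_pos: [544.8, 154.1, 222.0]
orientation: [3.078, 0.627, -0.003]
ft_force: [-0.1, -0.2, -1.2]
width: 39.9
grasp_force: 30.0
```

Run:
```python
from h import *
for i in range(3): p,R=st(); get_image('side')
print(np.degrees(np.arctan2(R[1,1],R[0,1])))
```

```text
t 16.65 tcp [544.8 154.1 222. ] y [ 0.391 -0.92  -0.   ] z [-0.002 -0.    -1.   ] w 39.9 F [-0.1 -0.2 -1.2] q [ 0.25  0.61  1.85 -0.    0.68  1.42]
t 16.7 tcp [545.2 154.2 222.6] y [ 0.391 -0.92  -0.   ] z [-0.001 -0.    -1.   ] w 39.6 F [-0.3 -0.2  0.5] q [ 0.25  0.61  1.85 -0.    0.68  1.42]
t 16.75 tcp [545.5 154.4 223. ] y [ 0.391 -0.92   0.   ] z [ 0.  0. -1.] w 39.8 F [-0.2 -0.3 -0.8] q [ 0.25  0.61  1.85 -0.    0.68  1.42]
-66.9581404870006
```

Call:
{"name": "step_arm", "arguments": {"targets": [[[-0.026,-0.014,-0.1,0,0,0,0],[0,0,-0.1,0,0,0,0],[0,0,-0.06,0,0,0,0],[0,0,-0.06,0,0,0,0],[0,0,-0.04,0,0,0,0]]]}}

```text
t: 17.42
ee_pos: [544.3, 153.8, 204.2]
orientation: [3.078, 0.627, -0.0]
ft_force: [-0.8, 0.6, -0.6]
width: 39.5
grasp_force: 30.0
```

Run:
```python
from h import *
st()
```

```text
t 17.43 tcp [544.3 153.8 204.2] y [ 0.391 -0.92  -0.   ] z [-0. -0. -1.] w 39.5 F [-0.8  0.6 -0.6] q [ 0.25  0.64  1.86 -0.    0.65  1.42]
```

No contact force below the pin tops, so the cube is in the nest. I'll lower the last 2 mm and release it.

Call:
{"name": "step_arm", "arguments": {"targets": [[[0,0,-0.03,0,0,0,0],[0,0,-0.02,0,0,0,0],[0,0,0,0,0,0,0],[0,0,0,0,0,0,0],[0,0,0,0,0,0,0]]]}}

```text
t: 18.05
ee_pos: [544.3, 153.8, 202.3]
orientation: [3.078, 0.627, 0.0]
ft_force: [-1.7, 0.1, 5.8]
width: 39.5
grasp_force: 30.0
```

Call:
{"name": "step_arm", "arguments": {"targets": [[[0,0,0,0,0,0,0.5],[0,0,0,0,0,0,0.7],[0,0,0,0,0,0,0.8],[0,0,0.4,0,0,0,0.8],[0,0,0.8,0,0,0,0.8]]]}}

```text
t: 18.68
ee_pos: [543.8, 153.7, 262.3]
orientation: [3.078, 0.627, -0.004]
ft_force: [-0.1, -0.7, 0.0]
width: 70.1
grasp_force: 0.0
```

Call:
{"name": "step_arm", "arguments": {"targets": [[[-0.15,0.6,0.9,0,0,0,1],[-0.15,0.8,0.6,0,0,0,1],[-0.15,0.9,0.1,0,0,0,1],[-0.15,0.9,0,0,0,0,1],[-0.1,0.6,0,0,0,0,1]]]}}

```text
t: 19.3
ee_pos: [508.7, 345.7, 343.8]
orientation: [-3.077, -0.629, -0.003]
ft_force: [0.3, 0.4, 0.1]
width: 88.0
grasp_force: 0.0
```

Run:
```python
from h import *
p,R=st(); snap('wrist','w6'); print(proj('w6',[[510,405,5],[544,153,10]],True))
```

```text
t 19.3 tcp [508.7 345.7 343.8] y [ 0.392 -0.92  -0.001] z [ 0.002  0.001 -1.   ] w 88.0 F [0.3 0.4 0.1] q [0.58 0.48 1.7  0.   0.96 1.74]
[[271.66148787 163.39916937]
 [482.18543447 223.2476983 ]]
```

View pics/w6.png

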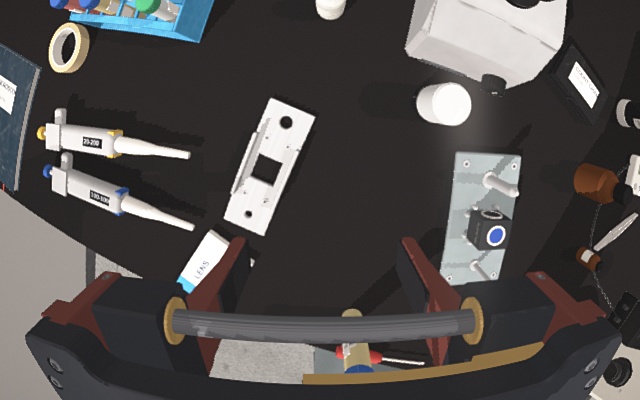

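The cube sits in the nest with its blue port up at (496,235). The frame has its big hole at (286,122), small hole at (249,214) and window at (267,168).

Run:
```python
from h import *
for u in [(286,122),(249,214),(267,168)]: print(onz('w6',u,5,True))
b=onz('w6',(286,122),5,True);s=onz('w6',(249,214),5,True);d=b-s;print(np.hypot(*d[:2]),np.degrees(np.arctan2(d[1],d[0])),(b+s)/2)
g=cv2.cvtColor(cv2.imread('pics/w6.png'),cv2.COLOR_BGR2GRAY)
for nm,u,h in [('big',(286,122),9),('small',(249,214),7)]:
    w=g[u[1]-h:u[1]+h+1,u[0]-h:u[0]+h+1];n,l,st_,c=cv2.connectedComponentsWithStats((w<110).astype(np.uint8))
    print(nm,[(x[4],(c[i]-h+u).round(1),onz('w6',c[i]-h+u,5,True).round(1)) for i,x in enumerate(st_) if i and x[4]>8])
```

```text
[556.22814506 407.10771182   5.        ]
[446.59088272 408.91227608   5.        ]
[503.44423744 407.88180312   5.        ]
109.65211236981027 -0.9429693729163863 [501.40951389 408.00999395   5.        ]
big [(np.int32(117), array([285.8, 121.9]), array([556.2, 407.3,   5. ]))]
small [(np.int32(29), array([248.4, 213.4]), array([447. , 409.8,   5. ]))]
```

Call:
{"name": "step_arm", "arguments": {"targets": [[[-0.31,0.25,-0.17,0,0,-1,1],[-0.31,0.25,-0.17,0,0,-1,1],[-0.31,0.25,-0.17,0,0,-1,1],[-0.31,0.25,-0.17,0,0,-1,1],[-0.31,0.25,-0.17,0,0,-1,1]]]}}

```text
t: 19.98
ee_pos: [431.4, 406.4, 300.4]
orientation: [-3.14, -0.08, -0.001]
ft_force: [0.8, 1.1, -0.1]
width: 87.7
grasp_force: 0.0
```

Call:
{"name": "step_arm", "arguments": {"targets": [[[0,0,0,0,0,-1,1],[0,0,0,0,0,0,1],[0,0,0,0,0,0,1],[0,0,0,0,0,0,1],[0,0,0,0,0,0,1]]]}}

```text
t: 20.6
ee_pos: [432.0, 406.2, 299.6]
orientation: [-3.141, 0.026, -0.0]
ft_force: [0.9, 0.4, -0.6]
width: 88.2
grasp_force: 0.0
```

```bash
cat >> h.py <<'E'
def holes(f,guess,z,h=12,th=110):
    g=cv2.cvtColor(cv2.imread('pics/'+f+'.png'),cv2.COLOR_BGR2GRAY);out=[]
    for P in guess:
        u=proj(f,[*P,z],True)[0].round().astype(int)
        w=g[max(u[1]-h,0):u[1]+h+1,u[0]-h:u[0]+h+1];n,l,s,c=cv2.connectedComponentsWithStats((w<th).astype(np.uint8))
        o=[u[0]-h,max(u[1]-h,0)]
        print(u,[(int(s[i,4]),s[i,:4].tolist(),(c[i]+o).round(1).tolist(),onz(f,c[i]+o,z,True)[:2].round(2).tolist()) for i in range(1,n) if s[i,4]>8])
E
python3 - <<'E'
from h import *
p,R=st(); print(np.degrees(np.arctan2(R[1,1],R[0,1])));snap('wrist','w7'); holes('w7',[(556.2,407.3),(447,409.3)],5)
E
```

```text
t 20.6 tcp [432.  406.2 299.6] y [-0.017 -1.    -0.   ] z [ 0.  0. -1.] w 88.2 F [ 0.9  0.4 -0.6] q [ 0.73  0.51  1.77 -0.    0.86  2.32]
-90.95858038398967
[318  61] [(169, [5, 5, 15, 15], [318.2, 61.0], [555.72, 407.39])]
[318 182] [(57, [7, 9, 9, 8], [317.2, 182.3], [446.42, 410.26])]
```

Call:
{"name": "step_arm", "arguments": {"targets": [[[0.46,0.017,0,0,0,-0.13,1],[0.46,0.017,0,0,0,0,1],[0.46,0.017,-0.4,0,0,0,1],[0,0,-0.6,0,0,0,1],[0,0,-0.6,0,0,0,1]]]}}

```text
t: 21.28
ee_pos: [501.2, 408.7, 218.6]
orientation: [-3.141, 0.041, -0.001]
ft_force: [0.3, -0.4, -0.4]
width: 88.0
grasp_force: 0.0
```

Call:
{"name": "step_arm", "arguments": {"targets": [[[0,0,-0.5,0,0,0,1],[0,0,-0.17,0,0,0,1],[0,0,0,0,0,0,1],[0,0,0,0,0,0,0.7],[0,0,0,0,0,0,0.6]]]}}

```text
t: 21.9
ee_pos: [501.1, 409.2, 187.1]
orientation: [-3.14, 0.04, -0.002]
ft_force: [0.9, -0.8, 0.3]
width: 71.0
grasp_force: 0.0
```

Run:
```python
from h import *
p,R=st(); print(np.degrees(np.arctan2(R[1,1],R[0,1])))
```

```text
t 21.9 tcp [501.1 409.2 187.1] y [-0.026 -1.    -0.001] z [ 0.001  0.001 -1.   ] w 71.0 F [ 0.9 -0.8  0.3] q [ 0.67  0.74  1.67 -0.    0.73  2.26]
-91.47674120119932
```

Call:
{"name": "step_arm", "arguments": {"targets": [[[0,0,0,0,0,0,0.4],[0,0,0,0,0,0,0.2],[0,0,0,0,0,0,0],[0,0,0,0,0,0,0],[0,0,0,0,0,0,0]]]}}

```text
t: 22.52
ee_pos: [500.9, 409.0, 186.3]
orientation: [-3.141, 0.041, -0.0]
ft_force: [-1.2, -0.2, 5.5]
width: 49.4
grasp_force: 30.0
```

Call:
{"name": "step_arm", "arguments": {"targets": [[[0,0,0.3,0,0,0,0],[0,0,0.6,0,0,0,0],[0,0,0.6,0,0,0,0],[0,0,0.5,0,0,0,0],[0,0,0.4,0,0,0,0]]]}}

```text
t: 23.15
ee_pos: [500.8, 408.8, 307.6]
orientation: [-3.141, 0.041, -0.001]
ft_force: [0.5, -0.4, -1.0]
width: 49.5
grasp_force: 30.0
```

Run:
```python
from h import *
p,R=st(); snap('wrist','w8')
x=R[:,0];z0=p[2]-182.1; print('underside',p[2]-187.1)
c=p[:2]
holes('w8',[c+55*x[:2],c-55*x[:2]],p[2]-182.1,h=16)
```

```text
t 23.15 tcp [500.8 408.8 307.6] y [-0.026 -1.    -0.001] z [ 0.001  0.001 -1.   ] w 49.5 F [ 0.5 -0.4 -1. ] q [ 0.67  0.57  1.64 -0.    0.93  2.26]
underside 120.48396672451733
[321 159] [(471, [6, 4, 25, 24], [323.0, 158.2], [556.41, 406.53])]
[322 325] [(523, [0, 8, 33, 17], [322.0, 324.5], [446.04, 409.98]), (124, [0, 29, 33, 4], [321.7, 339.6], [431.81, 410.57])]
```

Call:
{"name": "step_arm", "arguments": {"targets": [[[0.142,-0.851,0,0,0,1,0],[0.142,-0.851,0,0,0,1,0],[0.142,-0.851,0,0,0,1,0],[0.142,-0.851,0,0,0,1,0],[0.142,-0.7,0,0,0,1,0]]]}}

```text
t: 23.82
ee_pos: [536.1, 202.0, 305.6]
orientation: [3.1, 0.508, -0.001]
ft_force: [1.2, 0.3, -1.0]
width: 50.0
grasp_force: 30.0
```

Call:
{"name": "step_arm", "arguments": {"targets": [[[0.142,-0.7,0,0,0,1,0],[0,-0.302,0,0,0,0.12,0],[0,0,0,0,0,0,0],[0,0,0,0,0,0,0],[0,0,0,0,0,0,0]]]}}

```text
t: 24.45
ee_pos: [543.2, 154.6, 305.9]
orientation: [-3.078, -0.628, -0.0]
ft_force: [0.5, -1.0, -1.9]
width: 49.6
grasp_force: 30.0
```

Run:
```python
from h import *
p,R=st(); print(np.degrees(np.arctan2(R[1,1],R[0,1])),p[:2]-[543.5,153.4]); snap('wrist','w9'); snap('side','sd9');snap('scene','sc9')
print(proj('w9',[[594.2,174.8,70]],True),proj('sd9',[[594.2,174.8,70],[492.9,131.8,62]]),proj('sc9',[[594.2,174.8,70],[492.9,131.8,62]]))
```

```text
t 24.45 tcp [543.2 154.6 305.9] y [ 0.392 -0.92  -0.   ] z [ 0.  0. -1.] w 49.6 F [ 0.5 -1.  -1.9] q [0.26 0.47 1.83 0.   0.84 1.42]
-66.94542558298933 [-0.27541299  1.24210361]
[[324.59067731 146.23336747]] [[255.57523378 229.19757737]
 [286.33464638 240.96219918]] [[294.70222552 169.69751702]
 [281.04860339 185.19108138]]
```

Call:
{"name": "step_arm", "arguments": {"targets": [[[0.005,-0.024,-0.3,0,0,0,0],[0,0,-0.3,0,0,0,0],[0,0,-0.24,0,0,0,0],[0,0,0,0,0,0,0],[0,0,0,0,0,0,0]]]}}

```text
t: 25.22
ee_pos: [543.8, 152.4, 263.8]
orientation: [-3.079, -0.626, 0.0]
ft_force: [0.1, -0.6, -0.9]
width: 49.8
grasp_force: 30.0
```

Run:
```python
from h import *
p,R=st(); print(p[2]-187); snap('wrist','w10')
T=np.array([594.2,174.8]); q=proj('w10',[[*T,70],[*(p[:2]+55*np.array([.9205,.3907])),p[2]-182],[*T,62]],True);print(q)
x,y=q[0].astype(int);a=cv2.imread('pics/w10.png')[max(y-40,0):y+40,x-50:x+50];print(x-50,max(y-40,0))
cv2.imwrite('pics/w10c.png',cv2.resize(a,None,fx=7,fy=7,interpolation=cv2.INTER_CUBIC))
```

```text
t 25.23 tcp [543.8 152.4 263.8] y [ 0.391 -0.921 -0.   ] z [-0.  0. -1.] w 49.8 F [ 0.1 -0.6 -0.9] q [0.25 0.54 1.85 0.   0.76 1.42]
76.84998542310535
[[320.74871604 154.92245339]
 [322.3798776  158.73560052]
 [320.85108548 152.83661827]]
270 114
```

View pics/w10c.png

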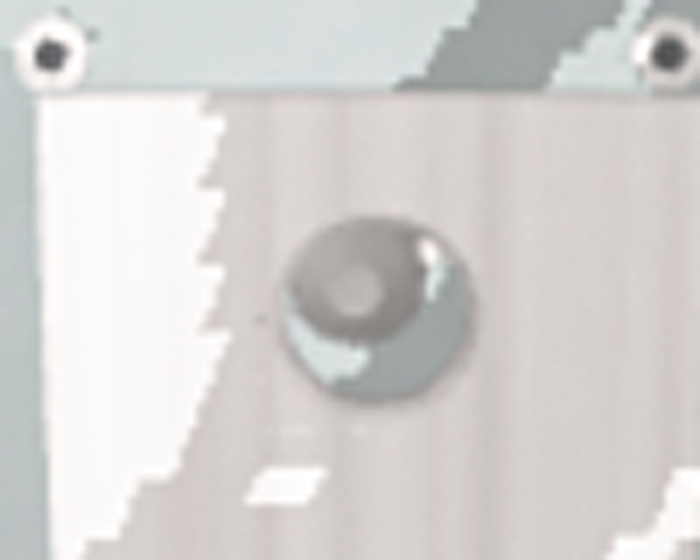

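The big hole is centred at crop (379,309), which is pixel (324.1,158.1). The thick pin's tip shows through it at crop (357,290), pixel (321,155.4), slightly off to the left. I'll work out the correction.

Run:
```python
from h import *
for i in range(2): p,R=st(); get_image('side')
H=onz('w10',(324.1,158.1),81.8,True);T=onz('w10',(321,155.4),70,True);print(H,T,'move',(T-H)[:2])
jx=np.array([.9205,.3907]);jy=np.array([-.3907,.9205]);m=(T-H)[:2];print('jx,jy',m@jx,m@jy, 'tcp-nest', (p[:2]-[543.6,153.4])@jx,(p[:2]-[543.6,153.4])@jy)
```

```text
t 25.27 tcp [543.9 152.4 264.2] y [ 0.391 -0.921  0.   ] z [ 0.001  0.    -1.   ] w 49.8 F [-0.8 -1.1 -1.9] q [ 0.25  0.53  1.85 -0.    0.76  1.42]
t 25.32 tcp [543.9 152.4 264.3] y [ 0.391 -0.921  0.   ] z [ 0.001  0.    -1.   ] w 49.7 F [-0.1  0.3 -1.1] q [0.25 0.53 1.85 0.   0.76 1.42]
[595.06085691 173.13807651  81.8       ] [594.00204921 174.56134641  70.        ] move [-1.0588077   1.42326989]
jx,jy -0.4185609391917054 1.723796103273888 tcp-nest -0.1125052364295425 -1.0132771445697768
```

Call:
{"name": "step_arm", "arguments": {"targets": [[[-0.016,0.023,0,0,0,0,0],[0,0,-0.05,0,0,0,0],[0,0,-0.07,0,0,0,0],[0,0,-0.07,0,0,0,0],[0,0,-0.07,0,0,0,0]]]}}

```text
t: 26.0
ee_pos: [542.8, 153.5, 250.6]
orientation: [3.079, 0.626, -0.0]
ft_force: [-0.3, 0.0, -1.2]
width: 49.8
grasp_force: 30.0
```

Run:
```python
from h import *
p,R=st(); print(p[2]-187); snap('wrist','w11')
q=onz('w11',(0,0),0,True)
for i in range(2): p,R=st(); get_image('side')
```

```text
t 26.0 tcp [542.8 153.5 250.6] y [ 0.391 -0.921 -0.   ] z [-0. -0. -1.] w 49.8 F [-0.3  0.  -1.2] q [ 0.25  0.56  1.85 -0.    0.73  1.42]
63.55049680087404
t 26.05 tcp [542.6 153.5 250.2] y [ 0.391 -0.921 -0.   ] z [-0.001 -0.    -1.   ] w 50.0 F [-0.7 -0.5 -1.7] q [0.25 0.56 1.85 0.   0.73 1.42]
t 26.1 tcp [542.7 153.5 250.4] y [ 0.391 -0.921 -0.   ] z [-0.001 -0.    -1.   ] w 49.5 F [-0.1  0.2 -1.2] q [0.25 0.56 1.85 0.   0.73 1.42]
```

Call:
{"name": "step_arm", "arguments": {"targets": [[[0,0,-0.04,0,0,0,0],[0,0,-0.04,0,0,0,0],[0,0,-0.04,0,0,0,0],[0,0,-0.04,0,0,0,0],[0,0,0,0,0,0,0]]]}}

```text
t: 26.78
ee_pos: [542.8, 153.5, 242.8]
orientation: [3.079, 0.626, -0.001]
ft_force: [0.5, 0.4, -1.9]
width: 49.8
grasp_force: 30.0
```

Call:
{"name": "step_arm", "arguments": {"targets": [[[0,0,-0.04,0,0,0,0],[0,0,-0.04,0,0,0,0],[0,0,-0.04,0,0,0,0],[0,0,-0.04,0,0,0,0],[0,0,0,0,0,0,0]]]}}

```text
t: 27.4
ee_pos: [542.8, 153.5, 234.7]
orientation: [3.079, 0.626, -0.001]
ft_force: [0.0, 0.4, -1.5]
width: 49.8
grasp_force: 30.0
```

Call:
{"name": "step_arm", "arguments": {"targets": [[[0,0,-0.03,0,0,0,0],[0,0,-0.03,0,0,0,0],[0,0,-0.02,0,0,0,0],[0,0,-0.01,0,0,0,0],[0,0,0,0,0,0,0]]]}}

```text
t: 28.02
ee_pos: [542.8, 153.5, 230.4]
orientation: [-3.079, -0.626, 0.0]
ft_force: [-0.7, 0.0, -1.1]
width: 50.2
grasp_force: 30.0
```

Call:
{"name": "step_arm", "arguments": {"targets": [[[0,0,-0.01,0,0,0,0],[0,0,-0.01,0,0,0,0],[0,0,0,0,0,0,0],[0,0,0,0,0,0,0],[0,0,0,0,0,0,0]]]}}

```text
t: 28.65
ee_pos: [542.8, 153.5, 230.2]
orientation: [-3.079, -0.626, -0.0]
ft_force: [-3.3, -0.5, 8.1]
width: 49.6
grasp_force: 30.0
```

Contact at the expected height means the frame is seated. I'll release it and lift clear.

Call:
{"name": "step_arm", "arguments": {"targets": [[[0,0,0,0,0,0,0.65],[0,0,0,0,0,0,0.75],[0,0,0,0,0,0,0.85],[0,0,0,0,0,0,0.85],[0,0,0.1,0,0,0,0.85]]]}}

```text
t: 29.28
ee_pos: [542.7, 153.5, 234.2]
orientation: [3.078, 0.626, -0.001]
ft_force: [0.4, 0.5, 0.7]
width: 74.4
grasp_force: 0.0
```

Call:
{"name": "step_arm", "arguments": {"targets": [[[0,0,0.5,0,0,0,0.85],[0,0,0.6,0,0,0,0.9],[-0.7,-0.3,0.5,0,0,0,1],[-0.8,-0.33,0,0,0,0,1],[0,0,0,0,0,0,1]]]}}

```text
t: 29.9
ee_pos: [465.3, 121.2, 314.8]
orientation: [3.079, 0.626, -0.003]
ft_force: [0.5, 0.7, 0.6]
width: 87.5
grasp_force: 0.0
```

Run:
```python
from h import *
p,R=st(); snap('wrist','w12')
jx=np.array([.9205,.3907]);N=np.array([543.6,153.4])
g=cv2.cvtColor(cv2.imread('pics/w12.png'),cv2.COLOR_BGR2GRAY);b=cv2.imread('pics/w12.png').astype(int)
m=((b[:,:,0]-b[:,:,2])>60).astype(np.uint8)
u=proj('w12',[[*N,44],[*N,49]],True)[0];print(u)
n,l,s,c=cv2.connectedComponentsWithStats(m)
print([(s[i].tolist(),onz('w12',c[i],44,True).round(1)) for i in range(1,n) if s[i,4]>30 and np.hypot(*(c[i]-u))<40])
# bright plate: rectangle via fit of frame outline: window corners at z=49 projected grey levels inside/outside
jy=np.array([-jx[1],jx[0]])
for z in (49,54,59):
  for k,(ax,ay) in {'endL':(jx*72,jy*15),'endR':(-jx*72,jy*15)}.items():
    pts=[[*(N+ax*(1+t/72)+ay),z] for t in (-6,-4,-2,0,2,4,6)]
    q=proj('w12',pts,True).round().astype(int);print(z,k,[int(g[y,x]) if 0<=y<400 and 0<=x<640 else None for x,y in q])
```

```text
t 29.9 tcp [465.3 121.2 314.8] y [ 0.39  -0.921 -0.   ] z [-0.002 -0.    -1.   ] w 87.5 F [0.5 0.7 0.6] q [ 0.23  0.35  2.01 -0.    0.78  1.4 ]
[323.87610758 103.43323507]
[([313, 93, 23, 23, 400], array([543.1, 152.9,  44. ]))]
49 endL [247, 247, 250, 185, 34, 33, 45]
49 endR [247, 247, 247, 255, 91, 42, 47]
54 endL [247, 247, 178, 25, 33, 44, 43]
54 endR [246, 247, 249, 195, 43, 46, 47]
59 endL [247, 255, 25, 33, 44, 43, 44]
59 endR [246, 246, 195, 41, 46, 46, 46]
```

The port shows centred in the window at (543,153). Both frame ends match a top height of 49 mm, so it is flat and fully down.

```bash
python3 -c "
from h import *
print(ctrl.close_job())"
```

```text
the job is handed in; nothing more can be done
None
```

I handed the job in at about 30 s: the cube is seated in the nest with its glass port up, the frame was lowered gently and lies flat on it over both pins, and I saw no contact with anything else on the bench (hand-in returned no verdict).

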